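Put the block plane away, shut the tool locker and light the board

TASK

Get the bench ready for the next pupil. First swing the lamp, which hangs over the pulled-out locker tray, round so that its head stands over the middle of the pine board; then lay the block plane sole down in the tray, slide the tray fully home, and push the locker door shut until it seats on its catch. Leave the sanding block, try square, mallet, glue bottle and jar where they are.

Things in the scene. Friction and masses are not known exactly. Their poses are not given: they have to be found in the camera images.
- lamp_grip (a point): grip point over the lamp head's centre, z = 0.270: upright black round stub, 24 mm across, z 0.241 to 0.291, on the head; under it a grey shade, 86 mm wide, down to z 0.178. The point's +x points along the 14 mm rod (z 0.237) to the post's axis 260 mm away, about which it all swings level, stiffly (0.45 N m, 2 N at the head), stays where left; +x may turn from -1.1 to 1.5 rad from world +x.
- board_top (a point): centre of the top of the pine board, 150 x 200 x 20 mm (its x, y, z), fixed flat on the bench; a try square lies on it. The lamp head's circle passes within 35 mm of this point.
- plane: block plane to put away: steel body 140 x 48 mm (long along its x), sides upright and 30 mm high, a sloping steel iron and brass bar at the -x half (up to 55 mm high) and a dark wooden knob at +x (top at 52 mm); 0.4 to 0.85 kg. Origin: centre of the sole, z up. Can be gripped across its 48 mm with the fingers down both sides at mid-length.
- sander: bystander: sanding block, wood on cork, 130 x 58 x 40 mm, no knob. Origin: centre of its underside. It may lie in either of two places, the plane in the other.
- locker: low plywood tool locker fixed on the bench, 240 deep (x) x 230 wide (y) x 135 mm high, walls 12 mm. Origin: centre of its underside; its open front is the plane x = -0.120 of its frame, -x pointing out of the front.
- tray (a joint): slide of the tray, m: 0 fully home (its front board flush with the locker's front plane), up to 0.19 pulled out along the locker's -x. Friction about 1.5 N.
- tray_front (a point): middle of the top edge of the outer face of the tray's front board; the board is 12 mm thick, 166 mm wide and 104 mm high, its top at z = 0.118. Axes as the locker's (-x points out).
- tray_floor (a point): centre of the tray's inner floor (z = 0.020), axes as the locker's. Inside it is 187 mm along x (the front board at -x) by 154 mm along y; side and back walls rise to z = 0.059. Its back part may be under the locker's roof while the tray is out.
- door (a joint): hinge of the door, rad: 0 shut, opens to 2.05. Swings easily (friction 0.02 N m) down to about 0.07; there a sprung roller catch at the free edge resists (about 4 N at the edge, 5 to 7 N at 130 mm from the hinge) and, past about 0.03, snaps the door to 0 and holds it. Pushed less far it springs back out to about 0.1.
- door_hinge (a point): upright hinge axis of the door, z = 0.065, in the locker's front plane at y = 0.115 of its frame. The axes turn with the door: -y runs from hinge to free edge, -x is the outer face's normal. Door of plain light wood, 225 mm wide, 14 mm thick (outer face at x = -0.014 of this point, inner at 0), z 0.002 to 0.131.
- door_edge (a point): top corner of the door's outer face at its free edge, 225 mm from the hinge; axes as door_hinge.
- mallet: bystander: wooden mallet lying flat, head 70 x 110 x 60 mm, handle 200 mm to its -x. Origin: under the head.
- glue: bystander: white glue bottle, 60 mm across, 160 mm high. Origin: centre of its underside.
- square: bystander: try square on the pine board, wooden stock 20 x 90 x 16 mm, steel blade 100 mm. Origin: underside of the stock's middle.
- tin: bystander: glass jar with a steel lid, 68 mm across, 75 mm high, on the rear of the locker's roof. Origin: centre of its underside.

How it is judged:
By the outcome, as a careful person would: the job done as asked, in the order asked, and still so for the second after the job is handed in, with the robot touching nothing.
It also fails if it takes over 72 s, if anything falls off the work surface, if the arm or the gripper's body presses on something with over 40 N, if the wrist force passes 120 N, or if a joint passes its speed limit or range.

ROBOT

A 7-joint arm with a two-finger parallel gripper is mounted at the origin on the work surface. World frame = base frame: x ahead of the robot, y to its left, z up, the work surface at z = 0. Lengths are in mm, angles in rad, forces in N, time in s.
With the tool pointing down it reaches from about 400 to 875 mm from the base axis. Payload 6.5 kg.
Tool frame: the origin (TCP) lies midway between the tips of the shut fingers; the grasp point (between the pads) lies 19 mm behind it; z points along the fingers, y is the direction in which the jaws open and shut (so a half turn about z gives the same grasp; the last joint's range is limited). The gripper opens to 85 mm and grips with 20 to 120 N. Pads are 22 mm wide; open, the fingers measure 114 mm over their backs; the gripper's body (76 mm by 85 mm) begins 54 mm behind the grasp point. The pads swing forward as they close: fully open they stand 13 mm farther back than shut.
Start: joints at [-1.241, 0.536, -0.004, 1.538, 0.003, 1.067, -0.071], TCP at [250.6, 599.741, 231.29] pointing down, gripper open.
Joint ranges: [-2.7, 2.7], [-0.37, 2.16], [-1.27, 1.26], [0.24, 2.4], [-1.31, 4.45], [0.19, 1.91], [-2.76, 2.76]. Speed limits (rad/s): [2.39, 2.39, 3.14, 3.14, 3.14, 3.14, 3.14].

INTERFACE

Orientations are given as a unit quaternion [x, y, z, w].
In Python, from station import sensors, optics, env gives the robot as it stands.
- The arm moves only by the tool arm_command, never from a script. Its argument "increments" is a list of rows, each a list of 3 entries, a list of its own where there are three numbers: the finger opening in cm, from 0 to 8.54, then the shift along the tool's x, y, z in cm, then the turn about the tool's z in rad. In form: [[claw, [tx, ty, tz], yaw], ...]. A call has 1 to 20 rows; each row is the pose to reach, as a shift and turn from the pose commanded when the call began, along the tool's axes at that moment; what a row does not reach only later rows make up. A row lasts 1/10 s, in which the tool goes at most 50 mm and 8.59 degrees, less where a joint would pass 70% of its speed; a pose out of reach is approached as far as the arm can. A call with a gripper value outside its range is refused whole. The fingers move at their own pace and stop on an object; "squeeze" is the grip in N (left out, the last holds). Time passes only in rows, so rows that repeat a pose let the fingers close. It gives the time, the measured TCP pose, the force and the opening at its end, in the units of the state.
- sensors.state(): the state, without advancing time (a new reading comes with each control period).
- optics.read_camera(name): name is "scene" or "side" or "wrist"; returns a dict with "color" (400x640x3 uint8, red, green, blue), "depth" (400x640 float32, mm along the optical axis (not along the pixel's ray), 0 where there is no reading), "mtx" (3x3 intrinsics, pixels), "extrinsics" (4x4, takes a point from camera to world coordinates); the wrist camera has in their place "hand_eye" (4x4, takes a point from camera to tool coordinates, whose origin is the TCP and whose axes are the flange's). Camera axes: x right, y down, z forward; pixel columns grow to the right and rows downward; lengths in mm; the calibration is good to about 2 mm. The wrist camera is an equidistant fisheye: a pixel r from the principal point sees the ray r / f radians off the axis. A picture is of the moment at which its call begins: read the wrist's pose just before it.
- env.sign_off(): hands the job in, once; it reports no verdict.
The state is a dict: "time_s": time; "joints": joint angles; "dq": joint speeds; "tau": joint torques, N m; "tool_pos": TCP position; "eef_rot": TCP orientation; "force": force on the tool from outside, world axes, zero at the start; "torque": the same for the moment, N m; "grip_width": opening from 0.0 (shut) to 1.0 (fully open).
Only numpy, scipy, OpenCV 4.12 (cv2) and the standard library are available. Lean on these libraries where they do the work, as an engineer would, in place of code of your own. Each camera call takes 0.05 s, during which the arm holds its last target. There are 200 camera calls.

## Working session

There is one attempt and no reset: what is moved stays moved. The work goes in short steps, Python scripts to look and compute and a tool call to move; the robot and the scene stay as the last step left them, time stands still between calls to the robot, and variables do not carry over. Pictures are saved under pics/ and viewed, about 8 in all and at most 12, crops included, and the job is handed in when it is done.

Besides the shell and the picture viewer there is one more tool, called after ">>>" by a JSON object that holds its "api" and its "payload". arm_command: Moves the arm, as the interface text tells. Its arguments: {"type":"object","properties":{"increments":{"type":"array","items":{"type":"array"}},"squeeze":{"type":"number"}},"required":["increments"]}

```bash
mkdir -p pics
cat > h.py <<'E'
import numpy as np, cv2
from scipy.spatial.transform import Rotation as R
from station import sensors, optics, env
def grab(n, save=None):
    s=sensors.state(); c=optics.read_camera(n)
    if n=="wrist":
        T=np.eye(4); T[:3,:3]=R.from_quat(s["eef_rot"]).as_matrix(); T[:3,3]=s["tool_pos"]
        c["extrinsics"]=T@np.array(c["hand_eye"])
    np.savez(f"{n}.npz",**{k:np.array(v) for k,v in c.items()})
    if save: cv2.imwrite("pics/"+save,c["color"][:,:,::-1])
    return c
def load(n): return dict(np.load(f"{n}.npz"))
def px(c,u,v,d=None):
    """pixel -> world with depth (pinhole cams)"""
    K=c["mtx"]; d=c["depth"][int(v),int(u)] if d is None else d
    p=np.array([(u-K[0,2])/K[0,0]*d,(v-K[1,2])/K[1,1]*d,d,1]); return (c["extrinsics"]@p)[:3]
def pz(c,u,v,z):
    K=c["mtx"];E=c["extrinsics"]
    r=E[:3,:3]@np.array([(u-K[0,2])/K[0,0],(v-K[1,2])/K[1,1],1]); o=E[:3,3]
    return o+r*(z-o[2])/r[2]
def cloud(c):
    K=c["mtx"];E=c["extrinsics"];d=c["depth"]
    v,u=np.mgrid[:d.shape[0],:d.shape[1]]
    P=np.stack([(u-K[0,2])/K[0,0]*d,(v-K[1,2])/K[1,1]*d,d],-1)
    W=P@E[:3,:3].T+E[:3,3]; W[d<=0]=np.nan; return W
E
python3 - <<'E'
from h import *
for n in("scene","side"):
    c=grab(n,n+"0.png"); print(n,np.round(c["mtx"],1).tolist(),np.round(c["extrinsics"],3).tolist())
s=sensors.state(); print(s)
E
```

```text
scene [[427.9, 0.0, 313.0], [0.0, 427.9, 197.8], [0.0, 0.0, 1.0]] [[0.304, 0.727, -0.615, 1551.732], [0.953, -0.241, 0.186, -335.229], [-0.013, -0.643, -0.766, 1411.264], [0.0, 0.0, 0.0, 1.0]]
side [[492.6, 0.0, 317.6], [0.0, 492.6, 194.9], [0.0, 0.0, 1.0]] [[-0.586, -0.703, 0.404, -227.395], [-0.81, 0.506, -0.294, 551.402], [0.003, -0.5, -0.866, 1856.042], [0.0, 0.0, 0.0, 1.0]]
{'time_s': 0.1, 'joints': array([-1.24120741,  0.53712976, -0.00443217,  1.53877053,  0.0025998 ,
        1.06730039, -0.07118456]), 'dq': array([-0.0001081 , -0.00043494,  0.00063795, -0.00086204,  0.00069506,
       -0.00204448, -0.00139925]), 'tau': array([ 3.82620390e-03, -5.84568357e+01,  1.05255123e+00, -2.59776700e+01,
        1.26981991e-02,  4.58165523e-03, -1.17497692e-05]), 'tool_pos': array([250.39466293, 599.2147302 , 230.47673319]), 'eef_rot': array([ 1.96565302e-01,  9.80490408e-01, -7.95192688e-04, -9.75657108e-05]), 'force': array([0.16558909, 0.04805207, 0.44640209]), 'torque': array([-0.00642937, -0.03542289, -0.04268422]), 'grip_width': 0.9996161393951682}
```

View pics/scene0.png

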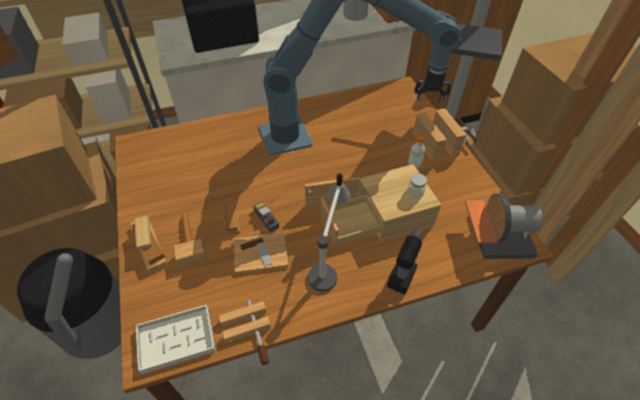

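View pics/side0.png

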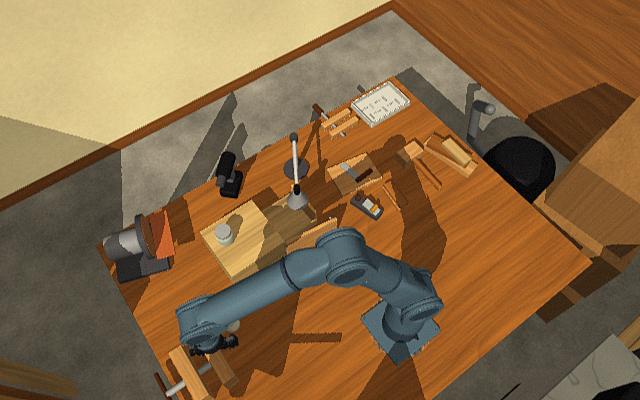

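The scene view shows the lamp post base around (322,277), its head around (340,190), and the locker around (400,200). The tray is out at about (350,218), with the plane or sander near (265,214) and the board at (260,253). I'll enlarge these crops.

Run:
```python
import cv2
a=cv2.imread("pics/scene0.png")[140:300,215:455]; cv2.imwrite("pics/sc1.png",cv2.resize(a,None,fx=3.33,fy=3.33,interpolation=cv2.INTER_CUBIC))
a=cv2.imread("pics/side0.png")[120:290,190:430]; cv2.imwrite("pics/si1.png",cv2.resize(a,None,fx=3.33,fy=3.33,interpolation=cv2.INTER_CUBIC))
```

```text
(no output)
```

View pics/sc1.png

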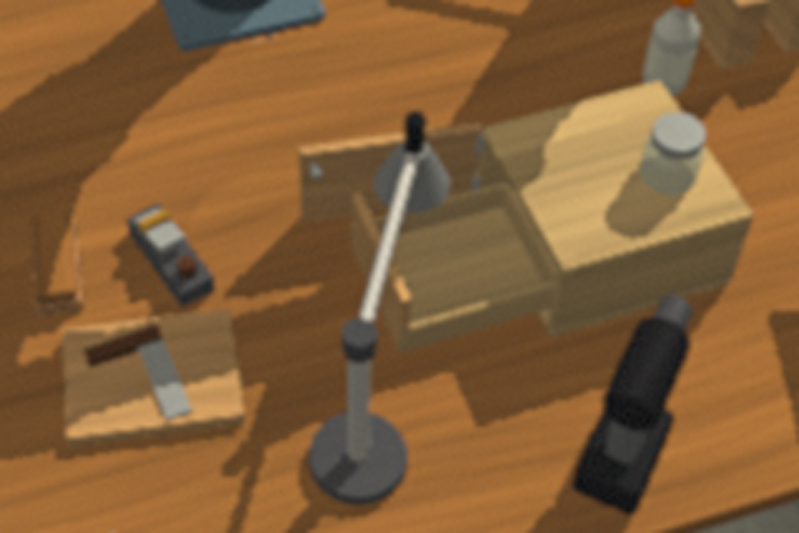

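View pics/si1.png

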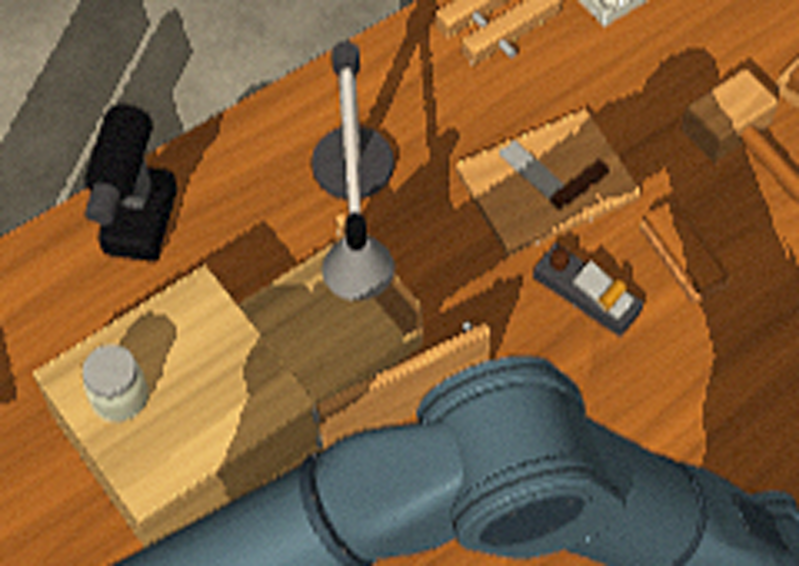

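Enlarged, the views show these:
- **Plane:** steel with a knob, scene crop (170,253) and side crop (587,288). Its iron faces away from the board.
- **Lamp:** stub at scene crop (415,118), post at (358,335–457).
- **Locker side:** tray out, and the door open with its free edge at scene crop (302,150).

Next I'll turn these into positions.

Run:
```python
from h import *
S=load("scene");D=load("side")
f=lambda x,y:(215+x/3.33,140+y/3.33)
g=lambda x,y:(190+x/3.33,120+y/3.33)
def both(n,z,a=None,b=None):
    print(n,*(np.round(pz(c,*q,z)).tolist() for c,q in((S,f(*a) if a else None),(D,g(*b) if b else None)) if q))
both("stubtop",291,(415,118),(356,220))
both("basecentre",12,(358,457),(355,160))
both("posttop",250,(360,327),(345,55))
for a,b in zip([(62,330),(235,312),(243,412),(66,432)],[(640,187),(512,250),(458,158),(585,108)]): both("board",20,a,b)
for a,b in [((480,140),(300,440)),((660,83),(142,535)),((750,212),(35,372)),((545,268),(207,266))]: both("roof",135,a,b)
both("doorfree",131,(302,150),(488,330)); both("doorhinge",131,(480,126),(320,410))
both("trayfront L",118,(360,195),(420,305)); both("trayfront R",118,(400,280),(345,215))
both("plane A iron end",30,(130,218),(640,303))
both("plane B",30,(210,270),(540,265))
both("plane knob",52,(185,262),(560,257))
W=cloud(S); C=S["color"].astype(int)
# depth heights around plane
u0,v0=f(120,195);u1,v1=f(215,310)
P=W[int(v0):int(v1),int(u0):int(u1)].reshape(-1,3);P=P[P[:,2]>12]
print(len(P),np.round(np.nanpercentile(P,[1,50,99],axis=0)))
xy=P[:,:2];m=xy.mean(0);w,V=np.linalg.eigh(np.cov((xy-m).T));print(m,w**.5,V[:,1])
r=cv2.minAreaRect(xy.astype(np.float32));print(r)
W2=cloud(D)
u0,v0=g(525,240);u1,v1=g(650,335)
P=W2[int(v0):int(v1),int(u0):int(u1)].reshape(-1,3);P=P[P[:,2]>22];print(cv2.minAreaRect(P[:,:2].astype(np.float32)),P[:,2].max())
```

```text
stubtop [582.0, 59.0, 291.0] [577.0, 59.0, 291.0]
basecentre [804.0, -78.0, 12.0] [798.0, -81.0, 12.0]
posttop [794.0, -74.0, 250.0] [798.0, -75.0, 250.0]
board [538.0, -358.0, 20.0] [539.0, -359.0, 20.0]
board [577.0, -157.0, 20.0] [561.0, -164.0, 20.0]
board [713.0, -185.0, 20.0] [716.0, -191.0, 20.0]
board [676.0, -380.0, 20.0] [681.0, -380.0, 20.0]
roof [506.0, 176.0, 135.0] [455.0, 228.0, 135.0]
roof [488.0, 424.0, 135.0] [462.0, 431.0, 135.0]
roof [708.0, 429.0, 135.0] [706.0, 430.0, 135.0]
roof [708.0, 174.0, 135.0] [709.0, 193.0, 135.0]
doorfree [451.0, -31.0, 131.0] [444.0, -31.0, 131.0]
doorhinge [481.0, 186.0, 131.0] [474.0, 187.0, 131.0]
trayfront L [529.0, 16.0, 118.0] [523.0, 10.0, 118.0]
trayfront R [662.0, 19.0, 118.0] [680.0, 12.0, 118.0]
plane A iron end [405.0, -245.0, 30.0] [401.0, -244.0, 30.0]
plane B [515.0, -171.0, 30.0] [519.0, -175.0, 30.0]
plane knob [510.0, -199.0, 52.0] [504.0, -194.0, 52.0]
375 [[ 399. -246.   13.]
 [ 478. -210.   36.]
 [ 537. -174.   58.]]
[ 477.92465935 -210.23936455] [13.76246318 40.41338947] [-0.95446245 -0.29833108]
((465.5830078125, -209.02157592773438), (144.01918029785156, 50.80661392211914), 14.913325309753418)
((476.6264953613281, -203.02391052246094), (169.52244567871094, 55.19028854370117), 14.479726791381836) 66.35897751845027
```

>>> {"api": "arm_command", "payload": {"increments": [[8.5,[0,0,-5],0],[8.5,[0,0,-10],0.15],[8.5,[-51.3,-37.1,-13],0.3],[8.5,[-51.3,-37.1,-13],0.45],[8.5,[-51.3,-37.1,-13],0.6],[8.5,[-51.3,-37.1,-13],0.75],[8.5,[-51.3,-37.1,-13],0.9],[8.5,[-51.3,-37.1,-13],1.05],[8.5,[-51.3,-37.1,-13],1.2],[8.5,[-51.3,-37.1,-13],1.35],[8.5,[-51.3,-37.1,-13],1.5],[8.5,[-51.3,-37.1,-13],1.65],[8.5,[-51.3,-37.1,-13],1.8],[8.5,[-51.3,-37.1,-13],1.95],[8.5,[-51.3,-37.1,-13],2.1],[8.5,[-51.3,-37.1,-13],2.25],[8.5,[-51.3,-37.1,-13],2.4],[8.5,[-51.3,-37.1,-13],2.55],[8.5,[-51.3,-37.1,-13],2.7],[8.5,[-51.3,-37.1,-13],2.85]]}}

```text
time_s: 2.1
tool_pos: [580.6, 59.7, 360.9]
eef_rot: [0.998, -0.055, -0.0, 0.0]
force: [0.2, -0.1, -0.6]
grip_width: 0.994
```

```bash
cat >> h.py <<'E'
def wpz(c,u,v,z):
    """wrist fisheye pixel -> world at height z"""
    K=c["mtx"];E=c["extrinsics"]; a=np.array([(u-K[0,2])/K[0,0],(v-K[1,2])/K[1,1]]);t=np.hypot(*a)
    r=E[:3,:3]@np.array([*(a/t*np.sin(t) if t>0 else a),np.cos(t)]);o=E[:3,3]; return o+r*(z-o[2])/r[2]
def me():
    s=sensors.state();M=R.from_quat(s["eef_rot"]).as_matrix()
    print("t%.1f"%s["time_s"],"pos",np.round(s["tool_pos"],1),"toolx deg %.1f"%np.degrees(np.arctan2(M[1,0],M[0,0])),"tilt",np.round(M[:,2],3),"F",np.round(s["force"],1),"grip %.3f"%s["grip_width"],"j",np.round(s["joints"],2)); return s
def to(x,y,z,ang=None):
    """shift in tool cm and yaw from the measured pose to the world target"""
    s=sensors.state();M=R.from_quat(s["eef_rot"]).as_matrix();a0=np.arctan2(M[1,0],M[0,0])
    d=M.T@(np.array([x,y,z])-s["tool_pos"])/10
    yaw=0 if ang is None else (a0-np.radians(ang)+np.pi)%(2*np.pi)-np.pi
    return np.round(d,2).tolist(),round(yaw,3)
E
python3 - <<'E'
from h import *
me(); c=grab("wrist","w1.png"); print(np.round(c["mtx"],1).tolist(),np.round(c["hand_eye"],2).tolist())
E
```

```text
t2.1 pos [580.6  59.7 360.9] toolx deg -6.3 tilt [-0.001 -0.    -1.   ] F [ 0.2 -0.1 -0.6] grip 0.994 j [-0.76  0.38  0.79  1.59 -0.28  1.29 -1.6 ]
[[309.7, 0.0, 319.9], [0.0, 309.7, 203.7], [0.0, 0.0, 1.0]] [[-0.0, -0.95, -0.31, 81.42], [1.0, -0.0, -0.0, -0.62], [-0.0, -0.31, 0.95, -141.47], [0.0, 0.0, 0.0, 1.0]]
```

View pics/w1.png

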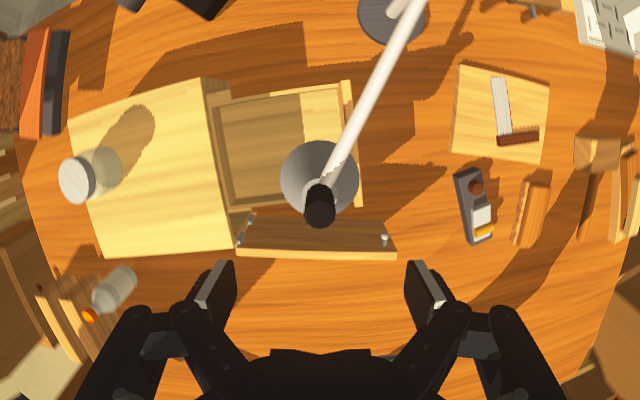

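The wrist view shows:
- **Lamp stub:** top at about (319,213).
- **Door:** top edge from (236,252) to (397,256).
- **Locker roof:** corners (70,120), (201,78), (237,249) and (105,258).
- **Board:** corners (460,62), (550,85), (541,163) and (452,151).
- **Plane:** from (455,170) to (492,240).
- **Sander:** at (533,212).

Run:
```python
from h import *
c=load("wrist")
for n,z,pts in [("stub",291,[(319,215)]),("board",20,[(460,64),(549,87),(541,164),(453,152)]),
 ("roof",135,[(70,120),(203,79),(237,249),(105,259)]),("doortop edge",131,[(236,252),(397,256)]),
 ("trayfront",118,[(346,80),(362,207)]),("post base",10,[(393,12)]),
 ("plane@30",30,[(455,172),(482,168),(466,243),(493,238)]),("sander top",40,[(525,170),(550,178),(516,240),(541,246)]),("glue",160,[(90,316)]),("jar",75+135,[(76,181)])]:
    print(n,[np.round(wpz(c,*p,z)[:2]).tolist() for p in pts])
# depth fits from scene: roof
for n in("scene","side"):
    W=cloud(load(n)); m=(abs(W[...,2]-135)<7)&(W[...,0]>440)&(W[...,0]<740)&(W[...,1]>180)&(W[...,1]<450)
    print(n,"roof",m.sum(),cv2.minAreaRect(W[m][:,:2].astype(np.float32)),np.median(W[m][:,2]))
    # bench front-edge candidates: lamp stub
    m=(W[...,2]>270)&(W[...,2]<300)&(abs(W[...,0]-580)<40)&(abs(W[...,1]-59)<40);print("stub",m.sum(),W[m].mean(0) if m.any() else 0)
    m=(W[...,2]>100)&(W[...,2]<125)&(W[...,0]>500)&(W[...,0]<720)&(W[...,1]>-20)&(W[...,1]<50)
    print("front",m.sum(),cv2.minAreaRect(W[m][:,:2].astype(np.float32)) if m.sum()>3 else 0)
d=c["depth"];print(d[215,319],d[100,150])
```

```text
stub [[583.0, 61.0]]
board [[715.0, -184.0], [682.0, -379.0], [535.0, -359.0], [568.0, -162.0]]
roof [[713.0, 421.0], [715.0, 188.0], [489.0, 184.0], [485.0, 425.0]]
doortop edge [[482.0, 188.0], [451.0, -33.0]]
trayfront [[689.0, 16.0], [524.0, 11.0]]
post base [[805.0, -82.0]]
plane@30 [[536.0, -161.0], [539.0, -214.0], [400.0, -189.0], [402.0, -248.0]]
sander top [[531.0, -303.0], [511.0, -369.0], [394.0, -298.0], [368.0, -370.0]]
glue [[382.0, 503.0]]
jar [[628.0, 357.0]]
scene roof 2324 ((593.851318359375, 306.85919189453125), (249.38771057128906, 246.47984313964844), 1.474928855895996) 136.63548066316844
stub 50 [586.11163752  57.48022651 287.09008108]
front 129 ((607.562744140625, 14.760784149169922), (166.42007446289062, 13.628437995910645), 1.621338963508606)
side roof 2696 ((592.2886962890625, 307.6445617675781), (245.9837646484375, 246.15184020996094), 1.5542480945587158) 135.24261495464475
stub 45 [577.53641526  62.10987201 287.17213153]
front 65 ((604.6548461914062, 16.828641891479492), (167.1934814453125, 14.475071907043457), 1.0763318538665771)
227.15625 343.41153
```

Run:
```python
from h import *
me(); print(to(581,60,253,-32.4))
```

```text
t2.1 pos [580.6  59.8 360.8] toolx deg -6.7 tilt [-0.001 -0.    -1.   ] F [ 0.3 -0.  -0.1] grip 0.996 j [-0.76  0.38  0.79  1.59 -0.28  1.29 -1.61]
([0.04, -0.03, 10.78], np.float64(0.448))
```

>>> {"api": "arm_command", "payload": {"increments": [[8.5,[0,0,1],0.15],[8.5,[0,0,3],0.3],[8.5,[0,0,6],0.45],[8.5,[0,0,9],0.45],[8.5,[0,0,10.8],0.45],[8.5,[0,0,10.8],0.45],[2,[0,0,10.8],0.45],[2,[0,0,10.8],0.45],[2,[0,0,10.8],0.45],[2,[0,0,10.8],0.45],[2,[0,0,10.8],0.45],[2,[0,0,10.8],0.45],[2,[0,0,10.8],0.45]], "squeeze": 30}}

```text
time_s: 3.45
tool_pos: [581.4, 59.8, 254.1]
eef_rot: [0.962, -0.273, 0.0, -0.0]
force: [-1.3, 0.8, 6.2]
grip_width: 0.273
```

Run:
```python
from h import *
s=me(); M=R.from_quat(s["eef_rot"]).as_matrix(); p=s["tool_pos"]
# arc rows, post centre from tool pose & rod 260
C=np.array([800,-79]); v=p[:2]-C; print(np.hypot(*v),np.degrees(np.arctan2(v[1],v[0])))
C=p[:2]-v/np.hypot(*v)*260
for a in range(4,81,4):
    A=R.from_rotvec([0,0,np.radians(a)]).as_matrix()[:2,:2]; q=C+A@(p[:2]-C); d=M.T@np.array([*(q-p[:2]),0])/10
    print("[2,[%.1f,%.1f,0],%.2f],"%(d[0],d[1],-np.radians(a)),end="")
print(q)
```

```text
t3.5 pos [581.4  59.8 254.1] toolx deg -31.7 tilt [ 0.001  0.001 -1.   ] F [-1.3  0.8  6.2] grip 0.273 j [-0.78  0.51  0.84  1.73 -0.42  1.09 -1.93]
258.9589489081602 147.59271622339844
[2,[0.0,1.8,0],-0.07],[2,[0.2,3.6,0],-0.14],[2,[0.5,5.4,0],-0.21],[2,[0.9,7.2,0],-0.28],[2,[1.5,8.9,0],-0.35],[2,[2.1,10.6,0],-0.42],[2,[2.9,12.2,0],-0.49],[2,[3.8,13.8,0],-0.56],[2,[4.8,15.3,0],-0.63],[2,[5.9,16.8,0],-0.70],[2,[7.1,18.1,0],-0.77],[2,[8.4,19.4,0],-0.84],[2,[9.8,20.6,0],-0.91],[2,[11.2,21.7,0],-0.98],[2,[12.7,22.7,0],-1.05],[2,[14.3,23.5,0],-1.12],[2,[16.0,24.3,0],-1.19],[2,[17.7,24.9,0],-1.26],[2,[19.4,25.5,0],-1.33],[2,[21.2,25.9,0],-1.40],[ 625.53589027 -271.53403428]
```

>>> {"api": "arm_command", "payload": {"increments": [[2,[0.0,1.8,0],-0.07],[2,[0.2,3.6,0],-0.14],[2,[0.5,5.4,0],-0.21],[2,[0.9,7.2,0],-0.28],[2,[1.5,8.9,0],-0.35],[2,[2.1,10.6,0],-0.42],[2,[2.9,12.2,0],-0.49],[2,[3.8,13.8,0],-0.56],[2,[4.8,15.3,0],-0.63],[2,[5.9,16.8,0],-0.7],[2,[7.1,18.1,0],-0.77],[2,[8.4,19.4,0],-0.84],[2,[9.8,20.6,0],-0.91],[2,[11.2,21.7,0],-0.98],[2,[12.7,22.7,0],-1.05],[2,[14.3,23.5,0],-1.12],[2,[16.0,24.3,0],-1.19],[2,[17.7,24.9,0],-1.26],[2,[19.4,25.5,0],-1.33],[2,[21.2,25.9,0],-1.4]]}}

```text
time_s: 5.45
tool_pos: [627.7, -270.0, 254.2]
eef_rot: [0.911, 0.413, 0.003, -0.001]
force: [4.0, 7.2, 5.4]
grip_width: 0.272
```

Run:
```python
from h import *
me(); print(to(624.7,-271,254))
```

```text
t5.5 pos [ 627.7 -270.   254.2] toolx deg 48.8 tilt [ 0.004  0.003 -1.   ] F [4.  7.2 5.4] grip 0.272 j [ 0.02  0.62  0.51  1.44 -0.32  1.16 -0.14]
([-0.28, -0.16, 0.01], 0)
```

>>> {"api": "arm_command", "payload": {"increments": [[2,[0,0,0],0],[2,[0,0,0],0],[6,[0,0,0],0],[6,[0,0,0],0],[6,[0,0,0],0],[6,[0,0,-1],0],[6,[0,0,-4],0],[8,[0,0,-8],0],[8,[0,0,-12],0],[8,[0,0,-12],0]]}}

```text
time_s: 6.45
tool_pos: [626.7, -274.2, 380.8]
eef_rot: [0.912, 0.41, 0.004, 0.004]
force: [0.2, -0.6, 0.1]
grip_width: 0.939
```

Run:
```python
from h import *
me(); 
for n in("scene","side"):
    c=grab(n,n+"2.png"); W=cloud(c)
    m=(W[...,2]>262)&(W[...,2]<300)&(np.hypot(W[...,0]-625,W[...,1]+271)<40);print("stub",m.sum(),W[m].mean(0) if m.any() else 0)
    m=(W[...,2]>185)&(W[...,2]<230)&(np.hypot(W[...,0]-625,W[...,1]+271)<70);print("shade",m.sum(),W[m].mean(0) if m.any() else 0)
print(to(468,-205,300,104),to(468,-205,300,-76))
c=grab("wrist","w2.png")
```

```text
t6.5 pos [ 626.7 -274.2  380.8] toolx deg 48.4 tilt [ 0.01  -0.005 -1.   ] F [ 0.2 -0.6  0.1] grip 0.939 j [ 0.01  0.53  0.55  1.27 -0.27  1.4  -0.18]
stub 67 [ 633.15854451 -270.09607538  284.06742159]
shade 266 [ 650.50508415 -274.65718765  205.87466838]
stub 45 [ 624.26040513 -266.04128251  283.32740315]
shade 190 [ 613.91231534 -252.98619021  205.94230918]
([-5.36, -16.27, 7.45], np.float64(-0.97)) ([-5.36, -16.27, 7.45], np.float64(2.172))
```

View pics/w2.png

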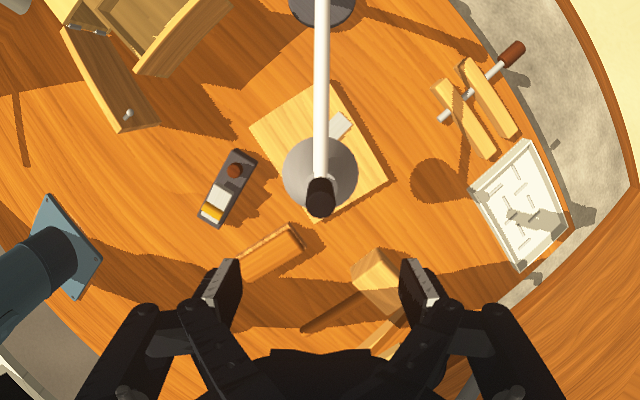

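The lamp head is over the board, with the stub at about (628,-269) against a board centre of (625,-271). The square is undisturbed. Next I'll go above the plane.

>>> {"api": "arm_command", "payload": {"increments": [[8.5,[-1.8,-5.4,0],0.12],[8.5,[-3.5,-10.6,0],0.24],[8.5,[-5.4,-16.3,2],0.36],[8.5,[-5.4,-16.3,6],0.48],[8.5,[-5.4,-16.3,11],0.6],[8.5,[-5.4,-16.3,16],0.6],[8.5,[-5.4,-16.3,20],0.6],[8.5,[-5.4,-16.3,20],0.6],[8.5,[-5.4,-16.3,20],0.6]]}}

```text
time_s: 7.5
tool_pos: [466.5, -204.7, 173.4]
eef_rot: [0.992, 0.122, -0.001, -0.0]
force: [0.3, -0.8, -0.5]
grip_width: 0.995
```

Run:
```python
from h import *
s=me(); c=grab("wrist","w3.png")
# fisheye cloud
d=c["depth"];K=c["mtx"];v,u=np.mgrid[:400,:640]
a=(u-K[0,2])/K[0,0];b=(v-K[1,2])/K[1,1];t=np.hypot(a,b)+1e-9
ray=np.stack([a/t*np.tan(t),b/t*np.tan(t),np.ones_like(t)],-1)*d[...,None]
W=ray@c["extrinsics"][:3,:3].T+c["extrinsics"][:3,3]
for lo in(15,22):
    m=(d>0)&(t<1)&(W[...,2]>lo)&(W[...,2]<70)&(W[...,0]>380)&(W[...,0]<560)&(W[...,1]>-262)&(W[...,1]<-150)
    print(m.sum(),cv2.minAreaRect(W[m][:,:2].astype(np.float32)))
g=(d>0)&(t<.6)&(W[...,2]<8);print("bench z",np.median(W[g][:,2]))
```

```text
t7.5 pos [ 466.5 -204.7  173.4] toolx deg 14.1 tilt [-0.002 -0.    -1.   ] F [ 0.3 -0.8 -0.5] grip 0.995 j [-0.16  0.43  0.61  1.98 -0.33  0.83 -0.69]
6855 ((479.2117614746094, -209.3814697265625), (90.56236267089844, 169.83108520507812), 84.8089599609375)
6666 ((466.0423583984375, -208.4734344482422), (139.43653869628906, 48.48896789550781), 14.95513916015625)
bench z -1.0130503316085537
```

View pics/w3.png

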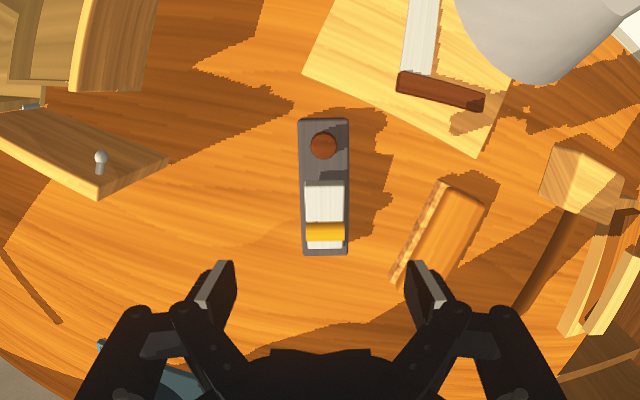

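Run:
```python
from h import *
print(to(466,-208.3,1,15))
```

```text
([-0.26, 0.25, 17.37], np.float64(-0.016))
```

>>> {"api": "arm_command", "payload": {"increments": [[7,[-0.3,0.3,4],-0.015],[7,[-0.3,0.3,8],-0.015],[7,[-0.3,0.3,12],-0.015],[7,[-0.3,0.3,15],-0.015],[7,[-0.3,0.3,16.5],-0.015],[7,[-0.3,0.3,17.3],-0.015],[7,[-0.3,0.3,17.3],-0.015],[4,[-0.3,0.3,17.3],-0.015],[4,[-0.3,0.3,17.3],-0.015],[4,[-0.3,0.3,17.3],-0.015],[4,[-0.3,0.3,17.3],-0.015],[4,[-0.3,0.3,17.3],-0.015],[4,[-0.3,0.3,17.3],-0.015]], "squeeze": 90}}

```text
time_s: 8.85
tool_pos: [466.1, -208.6, 2.1]
eef_rot: [0.991, 0.13, 0.001, 0.0]
force: [-1.1, 0.7, 8.6]
grip_width: 0.544
```

Run:
```python
from h import *
me()
```

```text
t8.8 pos [ 466.1 -208.6    2.1] toolx deg 15.0 tilt [ 0.003 -0.001 -1.   ] F [-1.1  0.7  8.6] grip 0.544 j [ 0.03  0.72  0.38  2.04 -0.56  0.48 -0.47]
```

>>> {"api": "arm_command", "payload": {"increments": [[4,[0,0,-3],0],[4,[0,0,-7],0],[4,[0,0,-11],0],[4,[0,0,-15],-0.12],[4,[0,0,-19],-0.25],[4,[2.6,-3.3,-20],-0.38],[4,[5.3,-6.6,-20],-0.51],[4,[8,-9.9,-20],-0.64],[4,[10.6,-13.2,-20],-0.77],[4,[13.3,-16.5,-20],-0.9],[4,[16,-19.9,-20],-1.03],[4,[18.6,-23.2,-20],-1.16],[4,[21.3,-26.5,-20],-1.29],[4,[21.3,-26.5,-20],-1.42],[4,[21.3,-26.5,-20],-1.55],[4,[21.3,-26.5,-20],-1.68],[4,[21.3,-26.5,-20],-1.77],[4,[21.3,-26.5,-20],-1.77]]}}

```text
time_s: 10.65
tool_pos: [601.2, 102.3, 199.9]
eef_rot: [0.527, 0.85, -0.001, -0.001]
force: [0.3, -0.5, -7.0]
grip_width: 0.545
```

Run:
```python
from h import *
me(); grab("wrist","w4.png")
```

```text
t10.7 pos [601.2 102.3 199.9] toolx deg 116.4 tilt [-0.002 -0.001 -1.   ] F [ 0.3 -0.5 -7. ] grip 0.545 j [-0.34  0.5   0.13  1.68 -0.08  0.96  0.28]
```

View pics/w4.png

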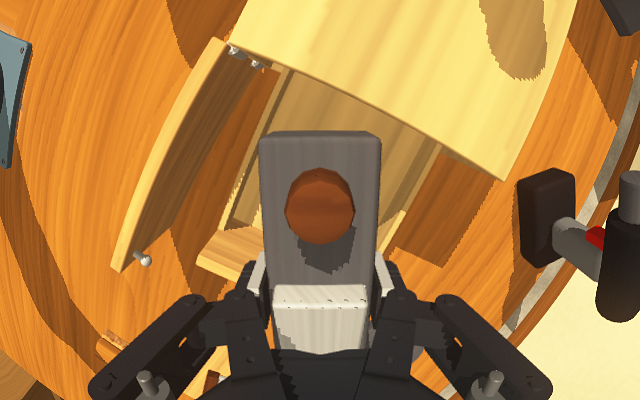

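The plane is held level and straight. The tray below shows its left wall at (285,75)–(232,225) and its right wall at (438,150). Next I'll check centring.

Run:
```python
from h import *
c=load("wrist")
for n,z,p in [("L wall outer",59,(278,70)),("L wall in",59,(293,73)),("L wall in low",59,(240,225)),("R wall in",59,(425,147)),("R wall out",59,(440,148)),("front L far out",118,(197,265)),("front L in",118,(217,230)),("front R in",118,(408,212)),("roof front L",135,(232,42)),("roof front R",135,(503,180))]:
    print(n,np.round(wpz(c,*p,z)))
print(to(603,103,27))
```

```text
L wall outer [518. 187.  59.]
L wall in [531. 191.  59.]
L wall in low [545.  35.  59.]
R wall in [671. 186.  59.]
R wall out [686. 193.  59.]
front L far out [527.  10. 118.]
front L in [533.  51. 118.]
front R in [664. 133. 118.]
roof front L [493. 190. 135.]
roof front R [715. 194. 135.]
([-0.01, 0.19, 17.3], 0)
```

>>> {"api": "arm_command", "payload": {"increments": [[4,[0,0.2,4],0],[4,[0,0.2,8],0],[4,[0,0.2,12],0],[4,[0,0.2,15],0],[4,[0,0.2,16.5],0],[4,[0,0.2,17.4],0],[4,[0,0.2,17.7],0],[4,[0,0.2,17.7],0]]}}

```text
time_s: 11.5
tool_pos: [605.1, 103.8, 24.3]
eef_rot: [0.527, 0.85, 0.001, 0.001]
force: [1.0, -0.2, -7.4]
grip_width: 0.544
```

>>> {"api": "arm_command", "payload": {"increments": [[4,[0,0,0.2],0],[4,[0,0,0.2],0],[7,[0,0,0.2],0],[7,[0,0,0.2],0],[7,[0,0,0.2],0],[7,[0,0,0.1],0],[7,[0,0,-2],0],[7,[0,0,-6],0],[7,[0,0,-11],0],[7,[0,0,-16],0],[7,[0,0,-20],0],[7,[0,0,-20],0]]}}

```text
time_s: 12.7
tool_pos: [608.1, 104.3, 230.2]
eef_rot: [0.527, 0.85, 0.004, 0.004]
force: [0.1, -0.1, 0.4]
grip_width: 0.822
```

Run:
```python
from h import *
me(); grab("wrist","w5.png")
for n in("scene","side"):
    W=cloud(grab(n)); 
    m=(W[...,2]>98)&(W[...,2]<125)&(W[...,0]>500)&(W[...,0]<720)&(W[...,1]>-20)&(W[...,1]<50)
    print("front",m.sum(),cv2.minAreaRect(W[m][:,:2].astype(np.float32)) if m.sum()>3 else 0)
```

```text
t12.7 pos [608.1 104.3 230.2] toolx deg 116.3 tilt [ 0.012  0.003 -1.   ] F [ 0.1 -0.1  0.4] grip 0.822 j [-0.35  0.48  0.14  1.65 -0.08  1.01  0.28]
front 163 ((605.0994873046875, 14.347257614135742), (169.0675048828125, 14.9258451461792), 2.3334457874298096)
front 100 ((575.095458984375, 16.135025024414062), (111.8885726928711, 17.941194534301758), 2.386918306350708)
```

View pics/w5.png

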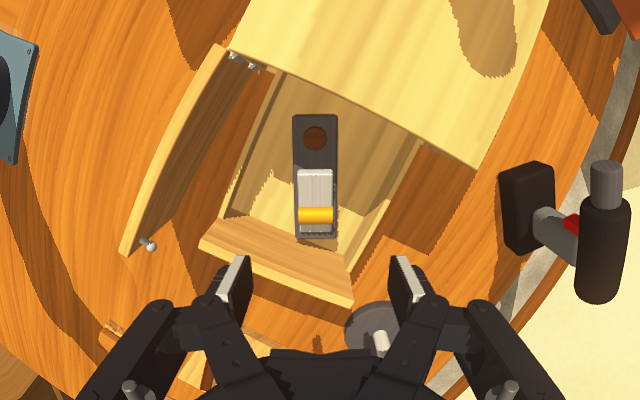

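The plane lies flat in the tray and clear of the walls. Next I'll push the tray in with the fingers shut.

Run:
```python
from h import *
print(to(606,-40,230,91.5),to(606,-40,80,91.5))
```

```text
([-12.98, -6.17, -0.71], np.float64(0.434)) ([-12.99, -6.16, 14.29], np.float64(0.434))
```

>>> {"api": "arm_command", "payload": {"increments": [[0,[-4,-2,-1],0.12],[0,[-8,-4,-1],0.24],[0,[-11,-5.2,-1],0.36],[0,[-13,-6.2,-1],0.43],[0,[-13,-6.2,0],0.43],[0,[-13,-6.2,4],0.43],[0,[-13,-6.2,8],0.43],[0,[-13,-6.2,12],0.43],[0,[-13,-6.2,14.3],0.43],[0,[-13,-6.2,14.3],0.43],[0,[-13,-6.2,14.3],0.43]], "squeeze": 40}}

```text
time_s: 13.95
tool_pos: [606.0, -38.9, 79.9]
eef_rot: [0.696, 0.718, -0.0, -0.001]
force: [0.8, 0.1, 0.4]
grip_width: -0.004
```

Run:
```python
from h import *
me(); print(to(606,-5,80,91.5),to(602,170,80,91.5))
```

```text
t13.9 pos [606.  -38.9  79.9] toolx deg 91.8 tilt [-0.001  0.001 -1.   ] F [0.8 0.1 0.4] grip -0.004 j [-0.17  0.67  0.22  1.76 -0.2   0.73  0.19]
([3.39, 0.1, -0.01], np.float64(0.006)) ([20.89, 0.27, 0.0], np.float64(0.006))
```

Next, push along tool +x at a moderate pace (15 mm per row), stopping about 15 mm short of home.

>>> {"api": "arm_command", "payload": {"increments": [[0,[2,0,0],0],[0,[3,0,0],0],[0,[4,0,0],0],[0,[5,0.1,0],0],[0,[6.2,0.1,0],0],[0,[7.4,0.1,0],0],[0,[8.6,0.1,0],0],[0,[9.8,0.1,0],0],[0,[11,0.1,0],0],[0,[12.2,0.2,0],0],[0,[13.4,0.2,0],0],[0,[14.6,0.2,0],0],[0,[15.8,0.2,0],0],[0,[17,0.2,0],0],[0,[18,0.2,0],0],[0,[18.8,0.2,0],0],[0,[19.4,0.2,0],0],[0,[19.6,0.2,0],0],[0,[19.6,0.2,0],0]]}}

```text
time_s: 15.85
tool_pos: [602.4, 156.3, 80.3]
eef_rot: [0.696, 0.718, 0.0, -0.0]
force: [0.4, 0.3, 0.1]
grip_width: -0.0
```

>>> {"api": "arm_command", "payload": {"increments": [[0,[0.3,0,0],0],[0,[0.6,0,0],0],[0,[0.9,0,0],0],[0,[1.2,0,0],0],[0,[1.5,0,0],0],[0,[1.5,0,0],0]]}}

```text
time_s: 16.45
tool_pos: [602.0, 171.8, 80.3]
eef_rot: [0.696, 0.718, 0.0, -0.0]
force: [0.7, -0.6, -0.9]
grip_width: 0.001
```

Run:
```python
from h import *
me(); W=cloud(grab("scene","s4.png"));
m=(W[...,2]>95)&(W[...,2]<122)&(W[...,0]>500)&(W[...,0]<700)&(W[...,1]>120)&(W[...,1]<230)
print(m.sum(),np.nanpercentile(W[m],[2,50,98],axis=0) if m.any() else 0)
```

```text
t16.4 pos [602.  171.8  80.3] toolx deg 91.8 tilt [ 0.     0.001 -1.   ] F [ 0.7 -0.6 -0.9] grip 0.001 j [-0.51  0.69  0.23  1.71 -0.21  0.76 -0.15]
83 [[597.0417918  160.49198148  95.82060191]
 [646.10669312 184.4695066  111.49335883]
 [684.94595604 194.09637931 121.5770307 ]]
```

>>> {"api": "arm_command", "payload": {"increments": [[0,[0.2,0,0],0],[0,[0.4,0,0],0],[0,[0.6,0,0],0],[0,[0.8,0,0],0],[0,[0.8,0,0],0]]}}

```text
time_s: 17.0
tool_pos: [601.7, 176.1, 80.3]
eef_rot: [0.697, 0.717, -0.001, 0.001]
force: [-1.0, -6.0, 2.4]
grip_width: -0.0
```

>>> {"api": "arm_command", "payload": {"increments": [[0,[0.3,0,0],0],[0,[0.3,0,0],0]]}}

```text
time_s: 17.2
tool_pos: [601.9, 176.1, 80.2]
eef_rot: [0.698, 0.716, -0.002, 0.002]
force: [0.3, -11.7, 2.2]
grip_width: -0.002
```

The tray is firmly home: it stopped dead at y = 176 with 11.7 N. Next I'll retreat and go round to the door's outer face.

>>> {"api": "arm_command", "payload": {"increments": [[0,[-1,0,0],0],[0,[-3,0,0],0],[0,[-5,0,-2],0],[0,[-6,0,-6],0.15],[0,[-6,0,-10],0.3],[0,[-6,0,-14],0.45],[0,[-7,-4,-14],0.6],[0,[-8,-8,-14],0.75],[0,[-9,-12,-14],0.9],[0,[-9.5,-16,-14],1.05],[0,[-9.5,-18.7,-14],1.2],[0,[-9.5,-18.7,-14],1.35],[0,[-9.5,-18.7,-14],1.5],[0,[-9.5,-18.7,-14],1.65],[0,[-9.5,-18.7,-14],1.74],[0,[-9.5,-18.7,-14],1.74]]}}

```text
time_s: 18.8
tool_pos: [417.6, 81.8, 220.4]
eef_rot: [0.998, -0.069, 0.0, -0.0]
force: [0.5, -0.2, 0.6]
grip_width: -0.002
```

Run:
```python
from h import *
me(); print(to(418,75,85,-8)); grab("wrist","w6.png")
```

```text
t18.8 pos [417.6  81.8 220.4] toolx deg -8.0 tilt [ 0.     0.001 -1.   ] F [ 0.5 -0.2  0.6] grip -0.002 j [-0.91  0.19  0.69  2.14 -0.16  0.86 -1.83]
([0.13, 0.68, 13.54], np.float64(0.001))
```

View pics/w6.png

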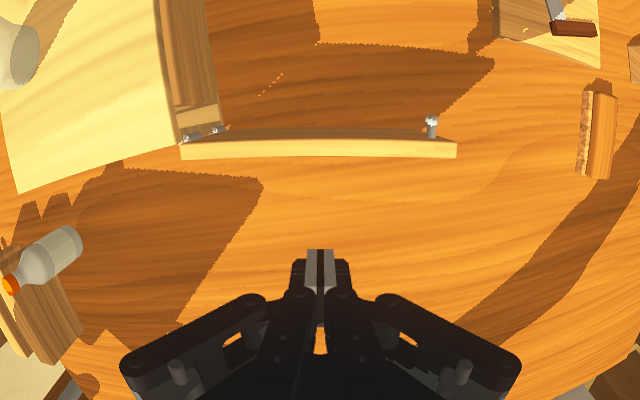

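The tray front looks flush. The door is still open, its top edge running from (180,150) to (457,150), and the fingers are on its outer side. Next I'll descend and work out the arc.

>>> {"api": "arm_command", "payload": {"increments": [[0,[0.1,0.7,4],0],[0,[0.1,0.7,8],0],[0,[0.1,0.7,12],0],[0,[0.1,0.7,13.5],0],[0,[0.1,0.7,13.5],0],[0,[0.1,0.7,13.5],0]]}}

```text
time_s: 19.45
tool_pos: [418.0, 74.1, 85.7]
eef_rot: [0.998, -0.069, 0.0, -0.0]
force: [-0.3, -0.2, 0.5]
grip_width: -0.002
```

```bash
cat > arc.py <<'E'
import sys
from h import *
s=me(); H=np.array([479,188.]); p=s["tool_pos"]; M=R.from_quat(s["eef_rot"]).as_matrix(); a0=np.arctan2(M[1,0],M[0,0])
t0,t1,r0,r1,n=map(float,sys.argv[1:])
for k in np.linspace(0,1,int(n)):
    th=t0+(t1-t0)*k; r=r0+(r1-r0)*k; a=np.radians(1.5-th); d=np.array([np.cos(a),np.sin(a)]); nn=np.array([d[1],-d[0]])
    q=H+r*d+25*nn; e=M.T@np.array([*(q-p[:2]),85-p[2]])/10; y=(a0-(a+np.pi/2)+np.pi)%(2*np.pi)-np.pi
    print("[0,[%.1f,%.1f,%.1f],%.2f]"%(*e,y),end=",")
print(q)
E
python3 arc.py 101 11 120 185 20
```

```text
t19.4 pos [418.   74.1  85.7] toolx deg -7.9 tilt [ 0.  0. -1.] F [-0.3 -0.2  0.5] grip -0.002 j [-0.72  0.47  0.53  2.24 -0.46  0.54 -1.55]
[0,[1.6,-0.2,0.1],0.03],[0,[2.7,0.3,0.1],-0.05],[0,[3.7,0.8,0.1],-0.14],[0,[4.9,1.1,0.1],-0.22],[0,[6.1,1.4,0.1],-0.30],[0,[7.3,1.5,0.1],-0.39],[0,[8.6,1.5,0.1],-0.47],[0,[9.9,1.4,0.1],-0.55],[0,[11.2,1.2,0.1],-0.63],[0,[12.5,0.9,0.1],-0.72],[0,[13.8,0.4,0.1],-0.80],[0,[15.1,-0.2,0.1],-0.88],[0,[16.3,-0.9,0.1],-0.96],[0,[17.5,-1.7,0.1],-1.05],[0,[18.6,-2.7,0.1],-1.13],[0,[19.6,-3.8,0.1],-1.21],[0,[20.6,-5.0,0.1],-1.29],[0,[21.5,-6.3,0.1],-1.38],[0,[22.2,-7.6,0.1],-1.46],[0,[22.9,-9.1,0.1],-1.54],[657.33664614 132.80905288]
```

>>> {"api": "arm_command", "payload": {"increments": [[0,[1.6,-0.2,0.1],0.03],[0,[2.7,0.3,0.1],-0.05],[0,[3.7,0.8,0.1],-0.14],[0,[4.9,1.1,0.1],-0.22],[0,[6.1,1.4,0.1],-0.3],[0,[7.3,1.5,0.1],-0.39],[0,[8.6,1.5,0.1],-0.47],[0,[9.9,1.4,0.1],-0.55],[0,[11.2,1.2,0.1],-0.63],[0,[12.5,0.9,0.1],-0.72],[0,[13.8,0.4,0.1],-0.8],[0,[15.1,-0.2,0.1],-0.88],[0,[16.3,-0.9,0.1],-0.96],[0,[17.5,-1.7,0.1],-1.05],[0,[18.6,-2.7,0.1],-1.13],[0,[19.6,-3.8,0.1],-1.21],[0,[20.6,-5.0,0.1],-1.29],[0,[21.5,-6.3,0.1],-1.38],[0,[22.2,-7.6,0.1],-1.46],[0,[22.9,-9.1,0.1],-1.54]]}}

```text
time_s: 21.45
tool_pos: [658.4, 132.2, 86.5]
eef_rot: [0.763, 0.646, 0.001, 0.001]
force: [-0.9, -0.0, -0.8]
grip_width: 0.002
```

```bash
python3 arc.py 9 -2 190 200 9
```

```text
t21.4 pos [658.4 132.2  86.5] toolx deg 80.5 tilt [ 0.003 -0.001 -1.   ] F [-0.9 -0.  -0.8] grip 0.002 j [-0.35  0.74  0.12  1.58 -0.11  0.83 -0.35]
[0,[0.7,0.5,0.2],-0.04],[0,[1.2,0.6,0.2],-0.06],[0,[1.6,0.8,0.2],-0.08],[0,[2.1,0.9,0.2],-0.11],[0,[2.6,1.0,0.2],-0.13],[0,[3.1,1.2,0.2],-0.16],[0,[3.6,1.3,0.2],-0.18],[0,[4.1,1.4,0.2],-0.20],[0,[4.6,1.4,0.2],-0.23],[680.15317317 175.25633795]
```

>>> {"api": "arm_command", "payload": {"increments": [[0,[0.7,0.5,0.1],-0.04],[0,[1.2,0.6,0.1],-0.06],[0,[1.6,0.8,0.1],-0.08],[0,[2.1,0.9,0.1],-0.11],[0,[2.6,1.0,0.1],-0.13],[0,[3.1,1.2,0.1],-0.16],[0,[3.6,1.3,0.1],-0.18],[0,[3.9,1.4,0.1],-0.19],[0,[4.2,1.4,0.1],-0.2],[0,[4.2,1.4,0.1],-0.2]]}}

```text
time_s: 22.45
tool_pos: [677.9, 164.1, 82.8]
eef_rot: [0.698, 0.717, -0.004, 0.002]
force: [-2.2, -15.4, 3.1]
grip_width: -0.002
```

```bash
python3 -c "
from h import *
me()"
```

```text
t22.4 pos [677.9 164.1  82.8] toolx deg 91.5 tilt [-0.002 -0.009 -1.   ] F [ -2.2 -15.4   3.1] grip -0.002 j [-0.35  0.79  0.08  1.49 -0.06  0.87 -0.23]
```

>>> {"api": "arm_command", "payload": {"increments": [[0,[0.4,0,0],0],[0,[0.4,0,0],0],[0,[0,0,0],0],[0,[-3,0,0],0],[0,[-6,0,0],0],[0,[-9,0,-3],0],[0,[-12,0,-7],0],[0,[-14,-2,-12],0],[0,[-14,-4,-17],0],[0,[-14,-6,-22],0],[0,[-14,-6,-24],0],[0,[-14,-6,-24],0]]}}

```text
time_s: 23.65
tool_pos: [624.6, 30.7, 329.9]
eef_rot: [0.696, 0.718, 0.005, 0.003]
force: [-0.3, 0.8, 0.2]
grip_width: -0.005
```

Run:
```python
from h import *
me()
for n in("scene","side"):
    c=grab(n,n+"9.png"); W=cloud(c)
    m=(W[...,2]>100)&(W[...,2]<133)&(W[...,0]>480)&(W[...,0]<720)&(W[...,1]>100)&(W[...,1]<182)
    print("door",m.sum(),[np.round(np.polyfit(W[m][:,0],W[m][:,1],1),3) if m.sum()>5 else 0])
    m=(W[...,2]>262)&(W[...,2]<300)&(np.hypot(W[...,0]-625,W[...,1]+271)<40);print("stub",W[m].mean(0))
c=grab("wrist","w9.png")
a=cv2.imread("pics/scene9.png")[140:300,125:455]; b=cv2.imread("pics/w9.png")
a=cv2.resize(a,(640,310),interpolation=cv2.INTER_CUBIC); cv2.imwrite("pics/end.png",np.vstack([a,b[:290]]))
```

```text
t23.6 pos [624.6  30.7 329.9] toolx deg 91.8 tilt [ 0.011  0.002 -1.   ] F [-0.3  0.8  0.2] grip -0.005 j [-0.19  0.4   0.09  1.51 -0.04  1.22 -0.06]
door 182 [array([2.30000e-02, 1.62914e+02])]
stub [ 633.43802994 -270.10686554  283.42653505]
door 58 [array([9.00000e-03, 1.73135e+02])]
stub [nan nan nan]<stdin>:7: RuntimeWarning: Mean of empty slice.
  ret = um.true_divide(
```

View pics/end.png

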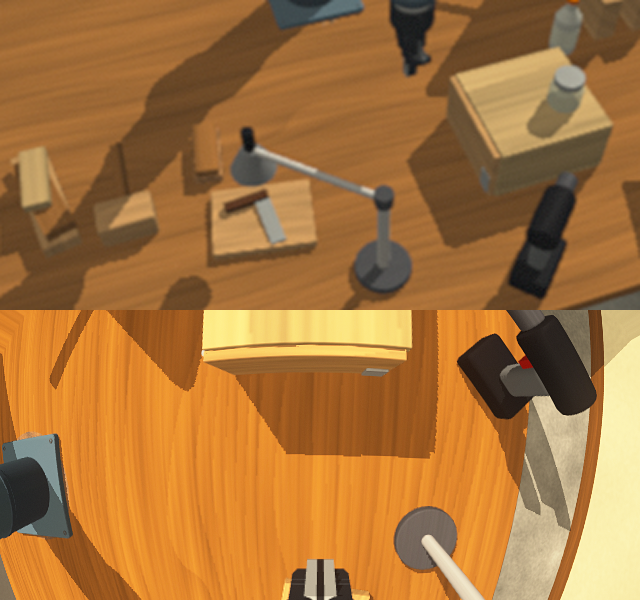

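The end picture shows the door flush along the locker front, with a slope of 0.023 against the locker's 0.026. The lamp head is over the board, and the bystanders in view are in place. I'm handing in.

```bash
python3 -c "
from h import *
print(env.sign_off())"
```

```text
the job is handed in; nothing more can be done
None
```

The job is done in the order asked and handed in at about 24 s of the 72 s allowed.

- **Lamp:** I gripped the stub and swung it round. Its head measured about (628, -269), against a board centre of (625, -271). The two cameras differed by about 9 mm in x, so 628 is their average. In the last check only the scene camera could see the stub, and it had not moved.
- **Plane:** It lay sole down in the tray, clear of the walls, turned about 25° from the tray's long axis.
- **Tray:** I pushed it in until it stopped dead at 11.7 N, with its front flush by eye.
- **Door:** I pushed it past the catch until it stopped at 15 N. After I backed off it stayed shut, with a slope of 0.023 against the locker's 0.026. A door left ajar would slope about -0.07.
- **Left alone:** The sanding block, try square, mallet, glue bottle and jar looked undisturbed in the last picture. I did not measure their positions again.

The highest wrist force I saw was about 15 N, though I did not read it during the final extra push on the door. After the tray went in I did not look at the plane again.

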